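# Put the rolling slats back in their slotted rack

## Task

Put the two loose wooden clay-rolling slats away in the slotted plywood rack, bridging both of its cheeks: each goes on edge, as it stands now, into the narrowest of the three slots that it still fits down into, so that it rests right down on the slot's floor, about centred along its length. Leave both standing there freely.

Things in the scene. Friction and masses are not known exactly. Their poses are not given: they have to be found in the camera images.
- slat_thick_center (a point): straight light-wood slat with two dark plugs in its face, 170 mm long, 26 mm thick and 44 mm tall, standing on its long edge on the table. The point is its centre, 22 mm above its underside; x runs along its length, y across its thickness, z up. The thicker slat, about 130 g.
- slat_thin_center (a point): straight light-wood slat with two dark plugs in its face, 170 mm long, 14 mm thick and 44 mm tall, standing on its long edge on the table. The point is its centre, 22 mm above its underside; x runs along its length, y across its thickness, z up. The thinner slat, about 70 g; its place and the thicker one's may be swapped.
- slot_wide (a point): widest slot (for the 26 mm slat) of a fixed rack: two upright plywood cheeks, 12 mm thick, 200 mm wide, centred 50 mm either side of this point along x (88 mm free between them) on a 10 mm base. Point: middle of the slot's floor level, 26 mm above the table; x along slot, y along row, z up. 32 mm wide to 18 mm above its floor, flaring to 52 mm at the cheeks' top, 38 mm above it.
- slot_middle (a point): middle slot (for the 14 mm slat) of the same rack, 75 mm towards -y; point and axes alike. 20 mm wide to 18 mm above its floor, flaring to 40 mm at the top, 38 mm above it. A seated slat's centre is 22 mm above either slot's point. A third slot, 60 mm farther towards -y, is 10 mm wide, too narrow for either slat, and stays empty.
There are look-alikes about, which are no part of the job. Leave any turquoise look-alike of the part that bears slat_thin_center alone.

How it is judged:
By the outcome, as a careful person would: the job done as asked, in the order asked, and still so for the second after the job is handed in, with the robot touching nothing.
It also fails if it takes over 54 s, if anything falls off the work surface, if the arm or the gripper's body presses on something with over 40 N, if the wrist force passes 120 N, or if a joint passes its speed limit or range.

## Robot

A 7-joint arm with a two-finger parallel gripper is mounted at the origin on a cart in front of the work surface, level with it; the furniture and walls round the work are solid. World frame = base frame: x ahead of the robot, y to its left, z up, the work surface at z = 0. Lengths are in m, angles in rad, forces in N, time in s.
With the tool pointing down it reaches from about 0.35 to 0.775 m from the base axis. Payload 3.1 kg.
Tool frame: the origin (TCP) lies between the finger pads; the fingertips stand 11 mm ahead of it and the grasp point (between the pads) lies 8 mm behind it; x points along the fingers, y is the direction in which the jaws open and shut, and the axes are right-handed (so a half turn about x gives the same grasp; the last joint's range is limited). The gripper opens to 85 mm and grips with 20 to 120 N. Pads are 22 mm wide; open, the fingers measure 114 mm over their backs; the gripper's body (76 mm by 85 mm) begins 54 mm behind the grasp point. The pads swing forward as they close: fully open they stand 13 mm farther back than shut.
Start: joints at [-1.212, 0.311, 0.014, 1.512, -0.004, 1.319, -0.027], TCP at [0.215, 0.506, 0.242] pointing down, gripper open.
Joint ranges: [-2.7, 2.7], [-0.3, 1.91], [-1.27, 1.3], [0.12, 2.57], [-1.44, 4.58], [0.2, 2.03], [-3.05, 3.05]. Speed limits (rad/s): [2.79, 2.79, 3.14, 3.14, 3.14, 3.14, 3.14].

## Interface

Orientations are given as a rotation vector (axis times angle).
In Python, from station import manip gives the robot as it stands. The module is installed in compiled form; this text tells all that it offers.
- The arm moves only by the shell command python3 -m pendant 'ROWS'. ROWS is JSON, a list of rows, each a list of 5 numbers: the finger opening in mm, from 0 to 85.4, then the shift along the tool's x, y, z each as a share of 250 mm, from -1 to 1, then the turn about the tool's x as a share of 45 degrees, from -1 to 1. A call has 1 to 20 rows; each row is the pose to reach, as a shift and turn from the pose measured when the call began, along the tool's axes at that moment; what a row does not reach only later rows make up. A row lasts 1/12 s, in which the tool goes at most 41.7 mm and 7.16 degrees, less where a joint would pass 70% of its speed; a pose out of reach is approached as far as the arm can. A call with a number of a shift or a turn outside -1 to 1 is refused whole. A call with a gripper value outside its range is refused whole. The fingers move at their own pace and stop on an object; the grip force is fixed at half the most. Time passes only in rows, so rows that repeat a pose let the fingers close. It gives the time, the measured TCP pose, the force and the opening at its end, in the units of the state.
- manip.sense(): the state, without advancing time (a new reading comes with each control period).
- manip.camera(name): name is "side" or "top"; returns the picture (400x640x3 uint8, red, green, blue); there is no depth.
- manip.camera_info(name): a dict with "fovy" (degrees; the focal length in pixels is half the picture's height over the tangent of half this angle, whatever the lens; pixels are square), "cx", "cy" (the principal point, pixels), "k1" (the pictures are not rectified: a ray, as slopes to the right and down, at radius r is drawn at 1 + k1 r^2 times it, then the intrinsics apply), "world_to_cam" (4x4, takes a point from world to camera coordinates). Camera axes: x right, y up, looking along -z (the intrinsics and any distortion apply to the point x, -y, -z); pixel columns grow to the right and rows downward; lengths in m; the calibration is good to about 2 mm. A picture is of the moment at which its call begins. camera_info takes no time and is no camera call.
- manip.sign_off(): hands the job in, once; it reports no verdict.
The state is a dict: "t": time; "joint_pos": joint angles; "joint_velocities": joint speeds; "effort": joint torques, N m; "position": TCP position; "tool_rot": TCP orientation; "contact_force": force on the tool from outside, world axes, zero at the start; "moment": the same for the moment, N m; "opening": finger opening in m.
Only numpy, scipy, OpenCV 4.12 (cv2) and the standard library are available. Lean on these libraries where they do the work, as an engineer would, in place of code of your own. Each camera call takes 0.05 s, during which the arm holds its last target.

## Working session

There is one attempt and no reset: what is moved stays moved. The work goes in short steps, Python scripts to look and compute and a shell command to move; the robot and the scene stay as the last step left them, time stands still between calls to the robot, and variables do not carry over. Pictures are saved under pics/ and viewed, and the job is handed in when it is done.

```bash
mkdir -p pics; python3 - <<'E'
from station import manip
import cv2
s=manip.sense();print(s)
for n in("side","top"):
    cv2.imwrite(f"pics/{n}0.png",manip.camera(n)[:,:,::-1]);print(manip.camera_info(n))
E
```

```text
{'t': 0.0, 'joint_pos': array([-1.21169546,  0.31171745,  0.01398066,  1.51307165, -0.00441848,
        1.31917744, -0.02718678]), 'joint_velocities': array([-0.00042073,  0.00081517, -0.00020276, -0.00085883, -0.00014312,
       -0.00103074,  0.00128307]), 'effort': array([-6.68694320e-04, -3.79912448e+01,  1.45756938e-01, -2.30589759e+01,
        1.22155185e-02,  1.38374683e-02,  1.62142182e-06]), 'position': array([0.21428827, 0.5057742 , 0.24121962]), 'tool_rot': array([ 0.31252419,  1.54823799, -0.31617258]), 'contact_force': array([ 0.14500021, -0.27569476, -0.25375555]), 'moment': array([ 0.00490957,  0.10527738, -0.06656255]), 'opening': 0.08542492383722396}
{'fovy': 48.71884014618438, 'cx': 314.41279681815877, 'cy': 195.76043861237068, 'k1': -0.09700608504426911, 'world_to_cam': array([[ 0.95681737, -0.29068399,  0.00182874, -0.42446824],
       [ 0.10777779,  0.36059072,  0.92647627, -0.14706769],
       [-0.26997125, -0.88627149,  0.37634875, -0.58614725],
       [ 0.        ,  0.        ,  0.        ,  1.        ]])}
{'fovy': 48.131771956083114, 'cx': 312.20766748008776, 'cy': 197.86883188665132, 'k1': -0.12384928851512493, 'world_to_cam': array([[-0.02689326, -0.99955832, -0.01264603,  0.18013918],
       [ 0.99002451, -0.02838276,  0.13800686, -0.4855187 ],
       [-0.13830483, -0.00880842,  0.99035054, -0.83224294],
       [ 0.        ,  0.        ,  0.        ,  1.        ]])}
```

View pics/side0.png

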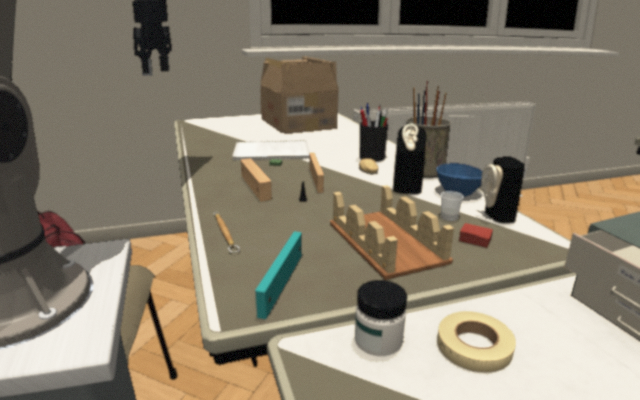

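View pics/top0.png

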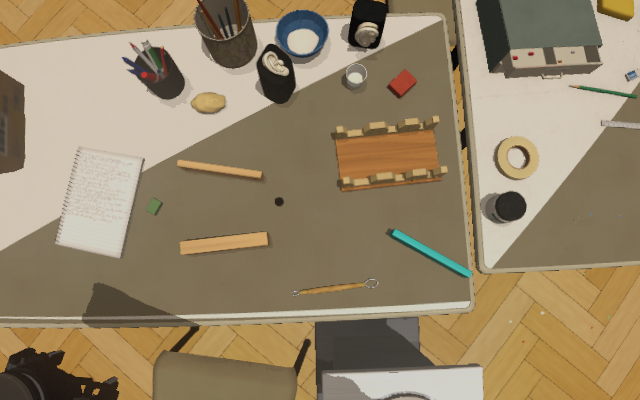

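```bash
cat > h.py <<'E'
from station import manip
import numpy as np, cv2
def K(n):
    i=manip.camera_info(n); f=200/np.tan(np.radians(i['fovy'])/2)
    return np.array([[f,0,i['cx']],[0,f,i['cy']],[0,0,1]]),np.array([i['k1'],0,0,0.]),i['world_to_cam']
def ray(n,px):
    k,d,W=K(n); u=cv2.undistortPoints(np.array(px,float).reshape(-1,1,2),k,d).reshape(-1,2)
    R,t=W[:3,:3],W[:3,3]
    v=np.c_[u[:,0],-u[:,1],-np.ones(len(u))]@R
    return -R.T@t,v
def onz(n,px,z):
    c,v=ray(n,px); return c+v*((z-c[2])/v[:,2])[:,None]
def proj(n,P):
    k,d,W=K(n); P=np.atleast_2d(P)@W[:3,:3].T+W[:3,3]
    return cv2.projectPoints((P*[1,-1,-1])[:,None],np.zeros(3),np.zeros(3),k,d)[0].reshape(-1,2)
def shot(n,name,crop=None,s=1):
    im=manip.camera(n)[:,:,::-1].copy(); cv2.imwrite(f"pics/{name}_raw.png",im)
    if crop:
        a,b,c,e=crop; im=im[b:e,a:c]
    cv2.imwrite(f"pics/{name}.png",cv2.resize(im,None,fx=s,fy=s,interpolation=cv2.INTER_CUBIC)); 
E
python3 - <<'E'
import cv2
im=cv2.imread('pics/top0.png')
f=lambda a,b,c,d,n,s:cv2.imwrite(n,cv2.resize(im[b:d,a:c],None,fx=s,fy=s,interpolation=cv2.INTER_CUBIC))
f(325,110,455,200,'pics/c1.png',6)
f(165,145,295,265,'pics/c2.png',5)
E
```

```text
(no output)
```

View pics/c1.png

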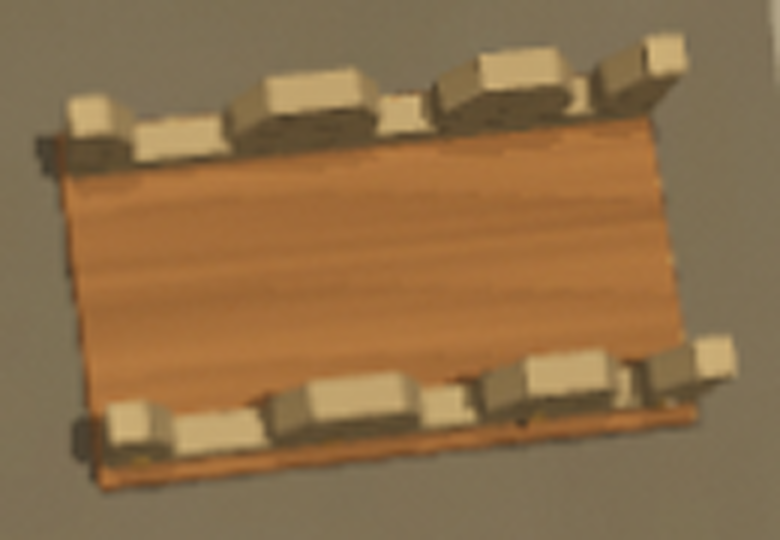

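View pics/c2.png

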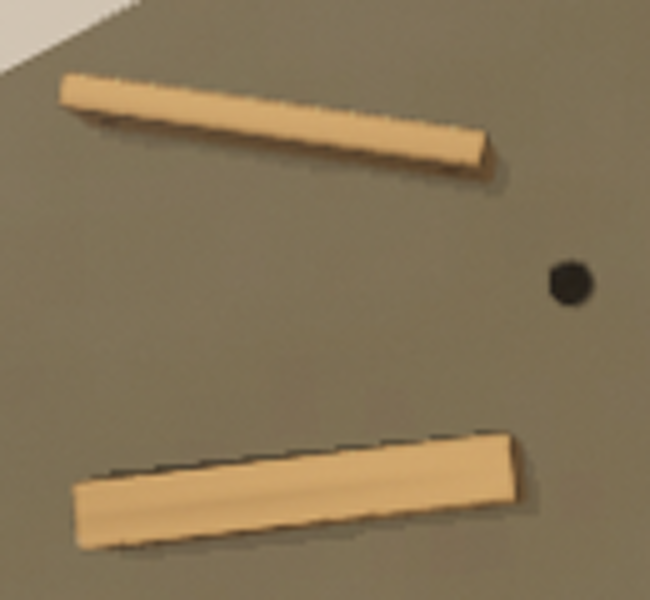

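```bash
python3 - <<'E'
from h import *
im=cv2.imread('pics/top0.png'); hsv=cv2.cvtColor(im,cv2.COLOR_BGR2HSV)
S=6
def comps(x0,y0,x1,y1,lo,hi,amin):
    c=cv2.resize(hsv[y0:y1,x0:x1],None,fx=S,fy=S,interpolation=cv2.INTER_LINEAR)
    m=cv2.inRange(c,lo,hi)
    cs,_=cv2.findContours(m,cv2.RETR_EXTERNAL,cv2.CHAIN_APPROX_NONE)
    for k in cs:
        if cv2.contourArea(k)<amin: continue
        yield (cv2.boxPoints(cv2.minAreaRect(k))+.5)/S-.5+[x0,y0]
print('cam',ray('top',[[0,0]])[0])
print(hsv[128,345],hsv[126,378],hsv[135,350],hsv[150,380],hsv[135,335],'slat',hsv[168,220],hsv[243,220],'table',hsv[200,220])
print('rack')
for b in comps(325,110,455,200,(10,60,140),(28,140,255),150):
    c=b.mean(0); print(c.round(1),b.round(1).tolist(), onz('top',b,.064)[:,:2].round(4).tolist(), 'floor',onz('top',[c],.026)[0,:2].round(4))
print('slats')
for b in comps(165,145,295,265,(10,90,150),(28,200,255),2000):
    w=onz('top',b,.044)[:,:2]
    e=[w[(i+1)%4]-w[i] for i in range(4)]; L=[np.linalg.norm(v) for v in e]; i=int(np.argmax(L))
    print(b.round(1).tolist(),'c',w.mean(0).round(4),np.round(L,4),'yaw',np.degrees(np.arctan2(e[i][1],e[i][0])).round(2)%180)
print('cone',onz('top',[[279,202]],.03),onz('top',[[279,202]],.0))
E
```

```text
cam [0.37041672 0.15894851 0.8934952 ]
[ 19 114 146] [ 19 108 193] [ 20 108 193] [ 14 166 161] [ 14 146  94] slat [ 18 121 208] [ 17 126 198] table [ 20  82 127]
rack
[355.4 181.1] [[341.5, 184.5], [342.1, 175.8], [369.3, 177.7], [368.7, 186.4]] [[0.51, 0.1107], [0.5266, 0.1089], [0.5214, 0.0578], [0.5049, 0.0597]] floor [0.5224 0.0809]
[387.8 175.8] [[371.3, 179.2], [371.9, 170.4], [404.2, 172.4], [403.6, 181.2]] [[0.5186, 0.0541], [0.5354, 0.0523], [0.5298, -0.0089], [0.513, -0.0068]] floor [0.5312 0.0165]
[418.7 171.6] [[406.6, 174.5], [407.9, 165.3], [430.9, 168.7], [429.5, 177.8]] [[0.5258, -0.0133], [0.5434, -0.0169], [0.5358, -0.0605], [0.5182, -0.0567]] floor [ 0.5381 -0.0458]
[442.  165.1] [[432.8, 169.7], [437.1, 156.1], [451.1, 160.5], [446.8, 174.2]] [[0.5336, -0.064], [0.5599, -0.0742], [0.5507, -0.1009], [0.5244, -0.0905]] floor [ 0.55   -0.0934]
[348.9 131.4] [[334.2, 133.8], [336.0, 123.9], [363.5, 128.9], [361.8, 138.8]] [[0.6087, 0.1209], [0.6282, 0.1167], [0.6169, 0.0643], [0.5975, 0.0686]] floor [0.6239 0.0896]
[382.6 125.6] [[367.4, 128.0], [369.4, 117.8], [397.7
[... 287 characters left out ...]
6411 -0.0427]
[435.6 118.4] [[431.3, 115.4], [438.3, 113.9], [439.9, 121.3], [432.9, 122.8]] [[0.6411, -0.069], [0.6439, -0.083], [0.6288, -0.085], [0.626, -0.0709]] floor [ 0.647  -0.0878]
[453.6 116.2] [[452.8, 109.6], [454.4, 109.6], [454.4, 122.8], [452.8, 122.8]] [[0.6522, -0.1124], [0.6522, -0.1157], [0.6254, -0.1134], [0.6255, -0.1101]] floor [ 0.6511 -0.1253]
slats
[[178.2, 241.0], [266.2, 230.7], [267.8, 244.5], [179.9, 254.8]] c [0.4075 0.3393] [0.1711 0.0264 0.1704 0.0267] yaw 95.29
[[175.8, 165.6], [176.9, 158.2], [261.7, 170.4], [260.6, 177.7]] c [0.5533 0.3481] [0.0149 0.1708 0.0146 0.1704] yaw 79.93
cone [[0.48473848 0.23150419 0.03      ]] [[0.48871031 0.23402496 0.        ]]
```

```bash
python3 - <<'E'
from h import *
im=cv2.imread('pics/top0.png'); hsv=cv2.cvtColor(im,cv2.COLOR_BGR2HSV)
S=6;x0,y0,x1,y1=325,110,455,200
c=cv2.resize(hsv[y0:y1,x0:x1],None,fx=S,fy=S,interpolation=cv2.INTER_LINEAR)
m=cv2.inRange(c,(15,60,158),(28,130,255))
v=cv2.resize(im[y0:y1,x0:x1],None,fx=S,fy=S,interpolation=cv2.INTER_CUBIC)
cs,_=cv2.findContours(m,cv2.RETR_EXTERNAL,cv2.CHAIN_APPROX_NONE)
for k in cs:
    if cv2.contourArea(k)<200: continue
    r=cv2.minAreaRect(k); q=cv2.boxPoints(r); cv2.polylines(v,[q.astype(int)],True,(0,0,255),1)
    b=(q+.5)/S-.5+[x0,y0]; ctr=(b.mean(0)); 
    for z in(.064,.026):
        w=onz('top',b,z)[:,:2]; print(z,'px',q.mean(0).round(),'c',w.mean(0).round(4),w.round(4).tolist())
cv2.imwrite('pics/c3.png',v)
E
```

```text
0.064 px [216. 431.] c [0.5149 0.0746] [[0.5203, 0.0894], [0.5219, 0.0602], [0.5094, 0.0598], [0.5079, 0.0889]]
0.026 px [216. 431.] c [0.5215 0.0707] [[0.5272, 0.0862], [0.5288, 0.0557], [0.5158, 0.0553], [0.5142, 0.0857]]
0.064 px [129. 422.] c [0.5187 0.1018] [[0.5244, 0.1089], [0.5249, 0.095], [0.5129, 0.0946], [0.5124, 0.1086]]
0.026 px [129. 422.] c [0.5254 0.0991] [[0.5315, 0.1066], [0.532, 0.092], [0.5194, 0.0917], [0.5189, 0.1062]]
0.064 px [446. 405.] c [0.5212 0.0017] [[0.5271, 0.0101], [0.5273, -0.0069], [0.5153, -0.0067], [0.5151, 0.0103]]
0.026 px [446. 405.] c [ 0.5281 -0.0055] [[0.5343, 0.0033], [0.5345, -0.0145], [0.5219, -0.0142], [0.5217, 0.0035]]
0.064 px [357. 396.] c [0.5249 0.0295] [[0.5297, 0.0457], [0.5322, 0.014], [0.5202, 0.0133], [0.5176, 0.045]]
0.026 px [357. 396.] c [0.532  0.0236] [[0.5369, 0.0405], [0.5396, 0.0073], [0.527, 0.0067], [0.5244, 0.0398]]
0.064 px [622. 388.] c [ 0.5253 -0.0547] [[0.531, -0.0531], [0.5309, -0.057], [0.5196, -0.0562], [0.5197, -0.0524]]
0.026 px [622. 388.] c [ 0.5324 -0.0645] [[0.5383, -0.0629], [0.5382, -0.0669], [0.5265,
[... 1626 characters left out ...]
px [521.  68.] c [ 0.6308 -0.0291] [[0.6357, -0.0153], [0.6382, -0.0423], [0.6258, -0.0428], [0.6233, -0.0159]]
0.026 px [521.  68.] c [ 0.6427 -0.0377] [[0.6479, -0.0233], [0.6505, -0.0515], [0.6375, -0.052], [0.6349, -0.0239]]
0.064 px [666.  53.] c [ 0.6348 -0.0769] [[0.6404, -0.0701], [0.6421, -0.0827], [0.6292, -0.0836], [0.6275, -0.0711]]
0.026 px [666.  53.] c [ 0.6469 -0.0877] [[0.6527, -0.0806], [0.6546, -0.0937], [0.6411, -0.0947], [0.6393, -0.0816]]
0.064 px [776.  27.] c [ 0.6428 -0.1139] [[0.6522, -0.1137], [0.6522, -0.1157], [0.6335, -0.1141], [0.6335, -0.1121]]
0.026 px [776.  27.] c [ 0.6553 -0.1264] [[0.6651, -0.1262], [0.6651, -0.1283], [0.6456, -0.1266], [0.6456, -0.1245]]
```

View pics/c3.png

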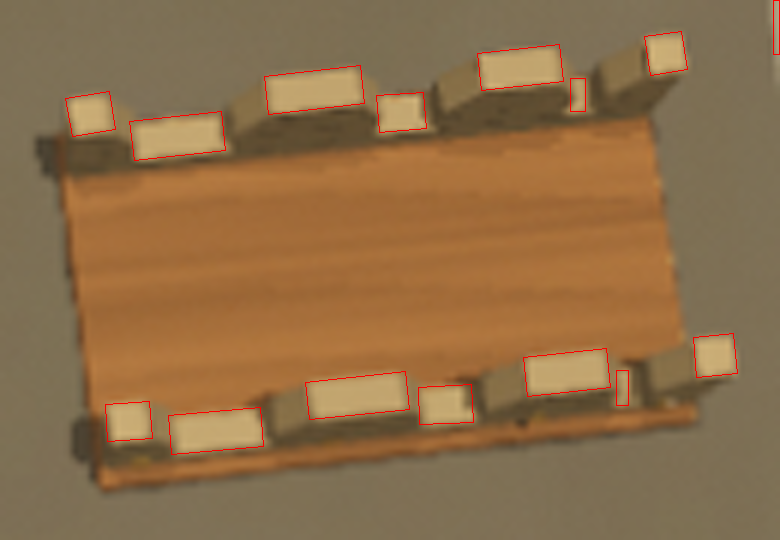

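```bash
cat >> h.py <<'E'
from scipy.spatial.transform import Rotation as Ro
def plan(P=None,jaw=None):
    "shift in tool shares to TCP P, and turn (deg) so jaw axis has yaw `jaw` (deg, mod 180)"
    s=manip.sense(); R=Ro.from_rotvec(s['tool_rot']).as_matrix()
    y=np.degrees(np.arctan2(R[1,1],R[0,1]))
    print('t',round(s['t'],2),'pos',s['position'].round(4),'x',R[:,0].round(3),'jawyaw',y.round(2),'F',s['contact_force'].round(1),'open',round(s['opening'],4),'q',s['joint_pos'].round(2))
    if P is not None: print('shift share',(R.T@(np.array(P)-s['position'])/.25).round(3))
    if jaw is not None:
        for k in(0,180):
            d=(jaw+k-y+180)%360-180; print('world yaw',round(d,2),'turn share (about tool x, down => sign flip)',round(-d/45,3))
E
python3 -c "
from h import *
plan([.4075,.3393,.13],95.29-90)"
```

```text
t 0.1 pos [0.2143 0.5058 0.2413] x [-0.001 -0.002 -1.   ] jawyaw 67.04 F [-0.4 -0.7  1.3] open 0.085 q [-1.21  0.31  0.01  1.51 -0.    1.32 -0.03]
shift share [ 0.446 -0.311  0.971]
world yaw -61.75 turn share (about tool x, down => sign flip) 1.372
world yaw 118.25 turn share (about tool x, down => sign flip) -2.628
```

```bash
python3 -m pendant '[[60,0.2,-0.311,0.971,1],[60,0.2,-0.311,0.971,1],[60,0.3,-0.311,0.971,1],[60,0.4,-0.311,0.971,1],[60,0.44,-0.311,0.971,1],[60,0.44,-0.311,0.971,1],[60,0.44,-0.311,0.971,1],[60,0.44,-0.311,0.971,1],[60,0.44,-0.311,0.971,1]]'
python3 -c "
from h import *
plan([.4075,.3393,.02],95.29-90)"
```

```text
t: 0.85
position: [0.408, 0.3364, 0.1298]
tool_rot: [0.92, 1.365, -0.93]
contact_force: [0.2, 0.2, -0.0]
opening: 0.0598
t 0.85 pos [0.408  0.3364 0.1298] x [-0.003 -0.006 -1.   ] jawyaw 21.76 F [ 0.2  0.2 -0. ] open 0.0598 q [-0.92  0.37  0.26  1.74 -0.1   1.06 -0.25]
shift share [ 0.439  0.004 -0.013]
world yaw -16.47 turn share (about tool x, down => sign flip) 0.366
world yaw 163.53 turn share (about tool x, down => sign flip) -3.634
```

```bash
python3 -m pendant '[[60,0.05,0.004,-0.013,0.366],[60,0.1,0.004,-0.013,0.366],[60,0.2,0.004,-0.013,0.366],[60,0.3,0.004,-0.013,0.366],[60,0.38,0.004,-0.013,0.366],[60,0.42,0.004,-0.013,0.366],[60,0.439,0.004,-0.013,0.366],[60,0.439,0.004,-0.013,0.366],[60,0.439,0.004,-0.013,0.366]]'
python3 -c "
from h import *
plan([.4075,.3393,.02],95.29-90)
shot('side','s1'); shot('top','t1')"
```

```text
t: 1.6
position: [0.4078, 0.3403, 0.021]
tool_rot: [1.137, 1.251, -1.143]
contact_force: [-0.2, -0.2, 0.3]
opening: 0.0599
t 1.6 pos [0.4078 0.3403 0.021 ] x [-0.002 -0.004 -1.   ] jawyaw 5.35 F [-0.2 -0.2  0.3] open 0.0599 q [-0.94  0.52  0.28  1.83 -0.19  0.82 -0.47]
shift share [ 0.004 -0.002  0.004]
world yaw -0.06 turn share (about tool x, down => sign flip) 0.001
world yaw 179.94 turn share (about tool x, down => sign flip) -3.999
```

View pics/s1.png

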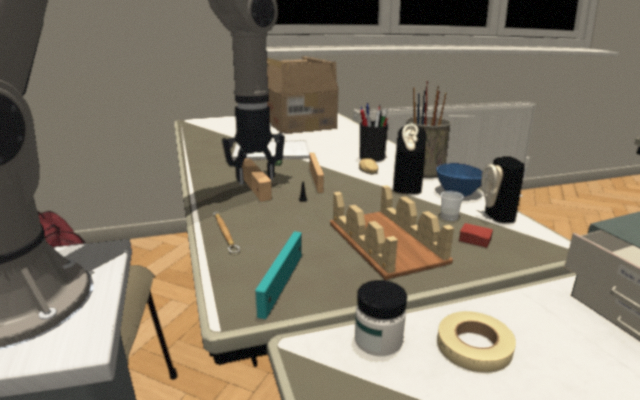

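View pics/t1.png

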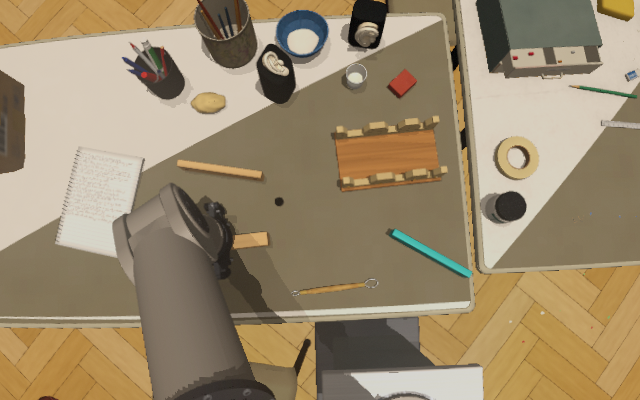

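```bash
python3 -m pendant '[[10,0,0,0,0],[10,0,0,0,0],[10,0,0,0,0],[10,0,0,0,0],[10,0,0,0,0],[10,0,0,0,0]]'; python3 -m pendant '[[10,-0.1,0,0,0],[10,-0.25,0,0,0],[10,-0.4,0,0,0],[10,-0.52,0,0,0],[10,-0.52,0,0,0]]'
python3 -c "
from h import *
plan([.5715,.0742,.13],94.85)"
```

```text
t: 2.2
position: [0.409, 0.3409, 0.0225]
tool_rot: [1.14, 1.25, -1.141]
contact_force: [-0.9, -0.0, 6.0]
opening: 0.0254
t: 2.62
position: [0.4127, 0.3438, 0.159]
tool_rot: [1.151, 1.249, -1.13]
contact_force: [1.0, 1.0, -0.6]
opening: 0.025
t 2.62 pos [0.4127 0.3438 0.159 ] x [ 0.01   0.007 -1.   ] jawyaw 5.3 F [ 1.   1.  -0.6] open 0.025 q [-0.98  0.34  0.32  1.7  -0.12  1.11 -0.53]
shift share [0.115 0.532 1.133]
world yaw 89.55 turn share (about tool x, down => sign flip) -1.99
world yaw -90.45 turn share (about tool x, down => sign flip) 2.01
```

```bash
python3 -m pendant '[[10,0,0.05,0.1,-0.1],[10,0,0.1,0.2,-0.25],[10,0,0.16,0.33,-0.4],[10,0,0.22,0.47,-0.55],[10,0,0.28,0.6,-0.7],[10,0,0.34,0.73,-0.85],[10,0,0.4,0.85,-1],[10,0,0.42,0.9,-1],[10,0,0.42,0.9,-1]]'
python3 -c "
from h import *
plan([.5715,.0742,.14],94.85)"
```

```text
t: 3.37
position: [0.5397, 0.1223, 0.1577]
tool_rot: [0.554, 1.491, -0.545]
contact_force: [0.0, -1.3, -1.0]
opening: 0.0252
t 3.37 pos [0.5397 0.1223 0.1577] x [ 0.01   0.002 -1.   ] jawyaw 49.74 F [ 0.  -1.3 -1. ] open 0.0252 q [-0.47  0.38  0.29  1.65 -0.12  1.12  0.72]
shift share [ 0.071 -0.065  0.221]
world yaw 45.11 turn share (about tool x, down => sign flip) -1.003
world yaw -134.89 turn share (about tool x, down => sign flip) 2.997
```

```bash
python3 -m pendant '[[10,0,-0.015,0.05,-0.15],[10,0,-0.03,0.1,-0.3],[10,0.02,-0.05,0.16,-0.45],[10,0.04,-0.065,0.221,-0.6],[10,0.06,-0.065,0.221,-0.75],[10,0.071,-0.065,0.221,-0.9],[10,0.071,-0.065,0.221,-1],[10,0.071,-0.065,0.221,-1],[10,0.071,-0.065,0.221,-1]]'
python3 -c "
from h import *
plan([.5715,.0742,.14],94.85)
shot('side','s2',(280,100,500,300),3); shot('top','t2',(260,80,460,230),4)"
```

```text
t: 4.12
position: [0.5706, 0.0753, 0.1392]
tool_rot: [-0.062, 1.562, 0.066]
contact_force: [-0.1, -0.1, -1.3]
opening: 0.0254
t 4.12 pos [0.5706 0.0753 0.1392] x [ 0.008  0.003 -1.   ] jawyaw 94.68 F [-0.1 -0.1 -1.3] open 0.0254 q [-0.27  0.43  0.15  1.61 -0.07  1.1   1.55]
shift share [-0.003 -0.005  0.003]
world yaw 0.17 turn share (about tool x, down => sign flip) -0.004
world yaw -179.83 turn share (about tool x, down => sign flip) 3.996
```

View pics/s2.png

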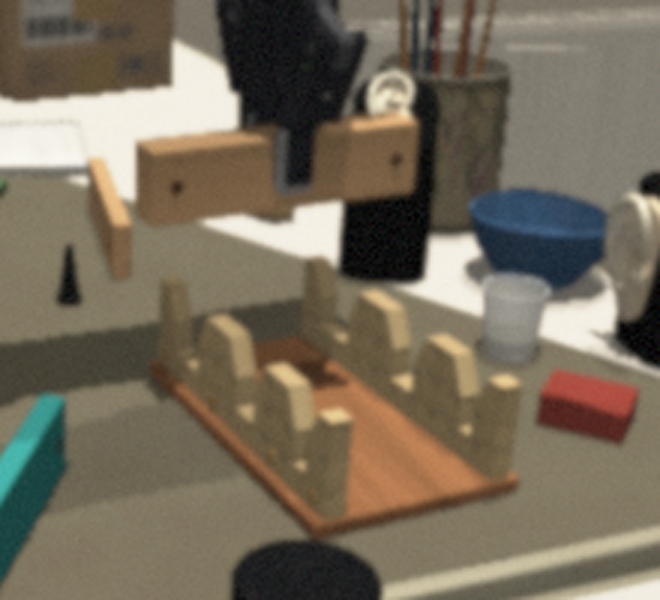

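View pics/t2.png

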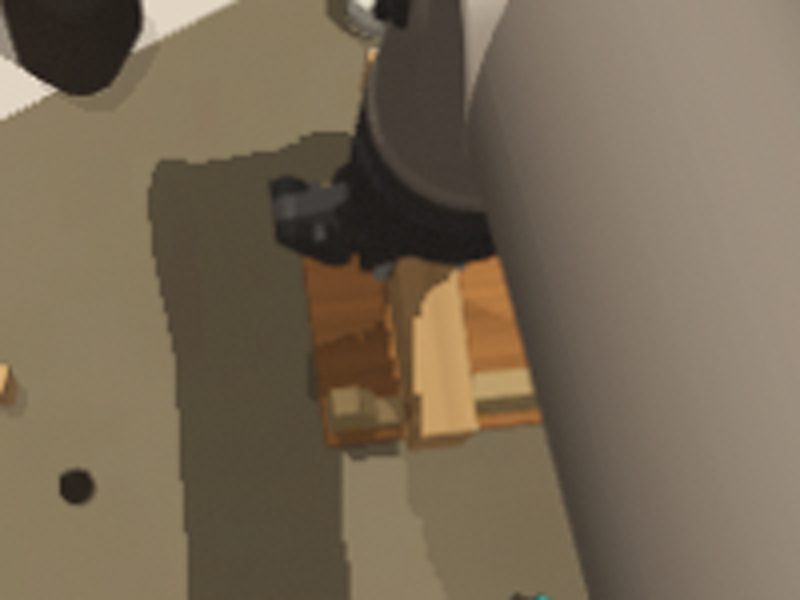

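```bash
python3 - <<'E'
from h import *
u=np.array([.9964,.0845,0]);v=np.array([-.0845,.9964,0]);c=np.array([.5706,.0753,.14])
C,r=ray('side',np.array([[137,148],[145,222],[417,115],[415,193]])/3+[280,100])
print('sidecam',C)
p=c-v*.013
X=C+r*(((p-C)@v)/(r@v))[:,None]
for x in X: print(((x-c)@u).round(4),x[2].round(4))
# top: near-end top edge
q=np.array([[418,438],[478,430],[413,310],[465,270]])/4+[260,80]
T=onz('top',q,.161); 
for x in T: print('top u,v rel wide slot',((x-[.5715,.0742,0])@u).round(4),((x-[.5715,.0742,0])@v).round(4))
E
```

```text
sidecam [ 0.26374631 -0.58984047  0.35762675]
-0.0934 0.1617
-0.0882 0.1194
0.0831 0.1634
0.0866 0.1155
top u,v rel wide slot -0.0866 0.0117
top u,v rel wide slot -0.0861 -0.0135
top u,v rel wide slot -0.0326 0.0068
top u,v rel wide slot -0.0179 -0.0173
```

```bash
python3 -c "
from h import *
plan([.5735,.0748,.049],94.85)"
python3 -m pendant '[[10,0.04,0,0.008,-0.004],[10,0.1,0,0.012,-0.004],[10,0.16,0,0.012,-0.004],[10,0.2,0,0.012,-0.004],[10,0.24,0,0.012,-0.004],[10,0.26,0,0.012,-0.004],[10,0.28,0,0.012,-0.004],[10,0.28,0,0.012,-0.004]]'
python3 -c "
from h import *
plan([.5735,.0748,.049],94.85)
shot('side','s3',(280,100,500,300),3); shot('top','t3',(260,80,460,230),4)"
```

```text
t 4.22 pos [0.5711 0.0749 0.1398] x [ 0.009  0.003 -1.   ] jawyaw 94.69 F [ 0.   0.3 -0.8] open 0.0252 q [-0.27  0.43  0.15  1.6  -0.07  1.1   1.55]
shift share [ 0.363 -0.002  0.006]
world yaw 0.16 turn share (about tool x, down => sign flip) -0.004
world yaw -179.84 turn share (about tool x, down => sign flip) 3.996
t: 4.88
position: [0.5742, 0.0753, 0.0688]
tool_rot: [-0.065, 1.562, 0.068]
contact_force: [-0.2, 0.2, -0.8]
opening: 0.0257
t 4.88 pos [0.5742 0.0753 0.0688] x [ 0.008  0.002 -1.   ] jawyaw 94.86 F [-0.2  0.2 -0.8] open 0.0257 q [-0.26  0.52  0.14  1.67 -0.08  0.95  1.57]
shift share [ 0.079 -0.002 -0.004]
world yaw -0.01 turn share (about tool x, down => sign flip) 0.0
world yaw 179.99 turn share (about tool x, down => sign flip) -4.0
```

View pics/s3.png

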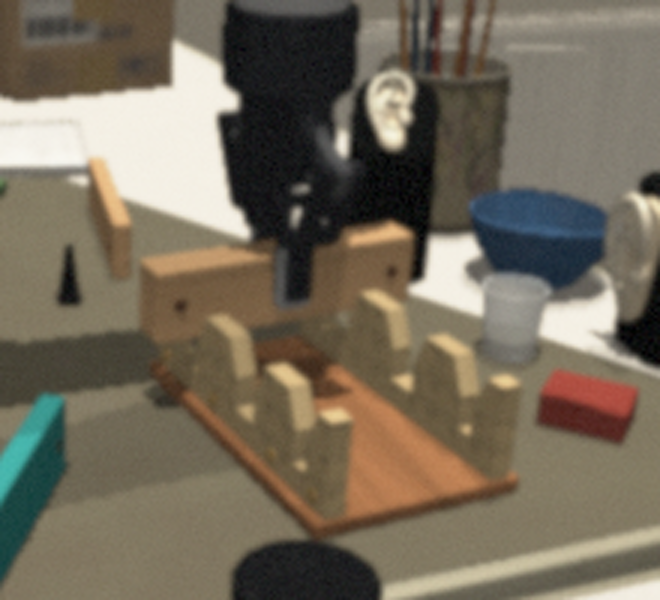

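View pics/t3.png

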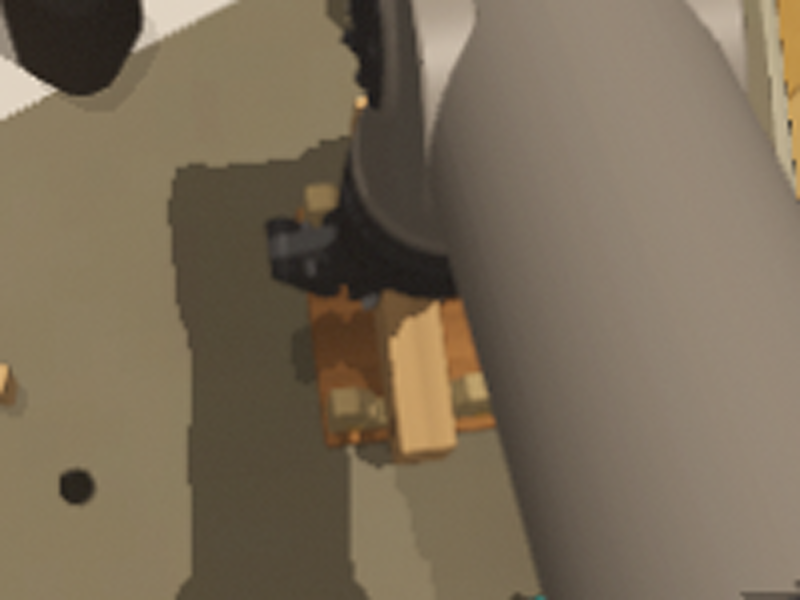

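```bash
python3 -m pendant '[[10,0.02,-0.002,-0.004,0],[10,0.04,-0.002,-0.004,0],[10,0.055,-0.002,-0.004,0],[10,0.068,-0.002,-0.004,0],[10,0.075,-0.002,-0.004,0],[10,0.079,-0.002,-0.004,0],[10,0.079,-0.002,-0.004,0]]'
python3 -c "
from h import *
plan([.5735,.0748,.0475],94.85)"
```

```text
t: 5.57
position: [0.5742, 0.0748, 0.05]
tool_rot: [-0.065, 1.56, 0.068]
contact_force: [-0.4, 0.3, -2.0]
opening: 0.0249
t 5.57 pos [0.5742 0.0748 0.05  ] x [ 0.01   0.003 -1.   ] jawyaw 94.86 F [-0.4  0.3 -2. ] open 0.0249 q [-0.25  0.54  0.13  1.69 -0.09  0.91  1.57]
shift share [ 0.01   0.    -0.003]
world yaw -0.01 turn share (about tool x, down => sign flip) 0.0
world yaw 179.99 turn share (about tool x, down => sign flip) -4.0
```

Now lower until contact.

```bash
python3 -m pendant '[[10,0.004,0,0,0],[10,0.008,0,0,0],[10,0.01,0,0,0],[10,0.01,0,0,0]]'; python3 -m pendant '[[10,0.004,0,0,0],[10,0.006,0,0,0],[10,0.006,0,0,0]]'
```

```text
t: 5.9
position: [0.5746, 0.0749, 0.0487]
tool_rot: [-0.065, 1.559, 0.068]
contact_force: [-1.2, -0.2, 4.7]
opening: 0.0253
t: 6.15
position: [0.5747, 0.0749, 0.0485]
tool_rot: [-0.065, 1.559, 0.069]
contact_force: [-2.1, 0.0, 7.8]
opening: 0.0255
```

```bash
python3 -m pendant '[[30,0,0,0,0],[35,0,0,0,0],[45,0,0,0,0],[45,0,0,0,0],[45,0,0,0,0]]'; python3 -m pendant '[[45,-0.05,0,0,0],[45,-0.12,0,0,0],[45,-0.22,0,0,0],[45,-0.34,0,0,0],[45,-0.46,0,0,0],[45,-0.46,0,0,0]]'
python3 -c "
from h import *
plan([.5533,.3481,.165],79.93-90)"
```

```text
t: 6.57
position: [0.5746, 0.0749, 0.0482]
tool_rot: [-0.065, 1.559, 0.069]
contact_force: [-0.2, 0.0, -0.6]
opening: 0.0452
t: 7.07
position: [0.578, 0.075, 0.1701]
tool_rot: [-0.063, 1.546, 0.07]
contact_force: [0.9, -0.4, 0.1]
opening: 0.0448
t 7.07 pos [0.578  0.075  0.1701] x [ 0.023  0.005 -1.   ] jawyaw 94.86 F [ 0.9 -0.4  0.1] open 0.0448 q [-0.27  0.41  0.15  1.56 -0.07  1.15  1.55]
shift share [ 0.024  1.097 -0.006]
world yaw -104.93 turn share (about tool x, down => sign flip) 2.332
world yaw 75.07 turn share (about tool x, down => sign flip) -1.668
```

```bash
python3 -m pendant '[[45,0.01,0.1,0,0.15],[45,0.02,0.22,0,0.3],[45,0.02,0.36,0,0.45],[45,0.02,0.5,0,0.6],[45,0.02,0.64,0,0.75],[45,0.02,0.76,0,0.9],[45,0.02,0.86,0,1],[45,0.02,0.86,0,1],[45,0.02,0.86,0,1]]'
python3 -c "
from h import *
plan([.5533,.3481,.15],79.93-90)
shot('side','s4',(280,100,500,300),3); shot('top','t4',(260,80,460,230),4)"
```

```text
t: 7.82
position: [0.5586, 0.2922, 0.1649]
tool_rot: [0.553, 1.482, -0.532]
contact_force: [-0.6, -2.0, -0.1]
opening: 0.0448
t 7.82 pos [0.5586 0.2922 0.1649] x [ 0.022  0.006 -1.   ] jawyaw 50.19 F [-0.6 -2.  -0.1] open 0.0448 q [-0.68  0.51  0.25  1.42 -0.12  1.2   0.46]
shift share [ 0.06   0.157 -0.16 ]
world yaw -60.26 turn share (about tool x, down => sign flip) 1.339
world yaw 119.74 turn share (about tool x, down => sign flip) -2.661
```

View pics/s4.png

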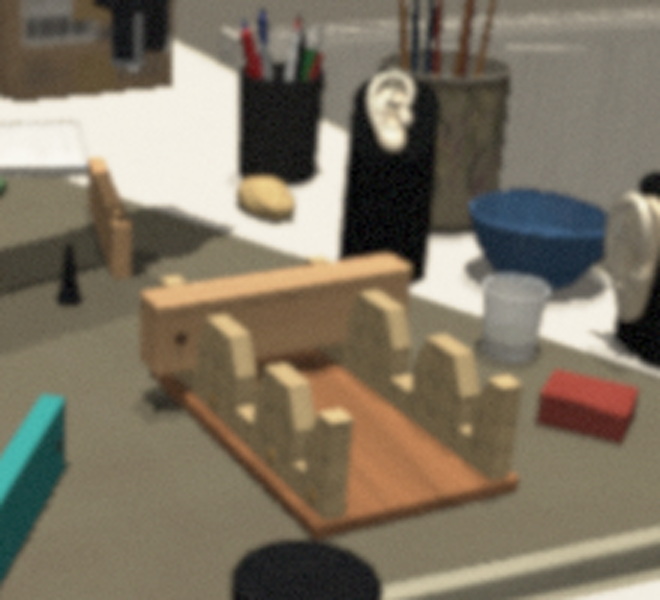

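View pics/t4.png

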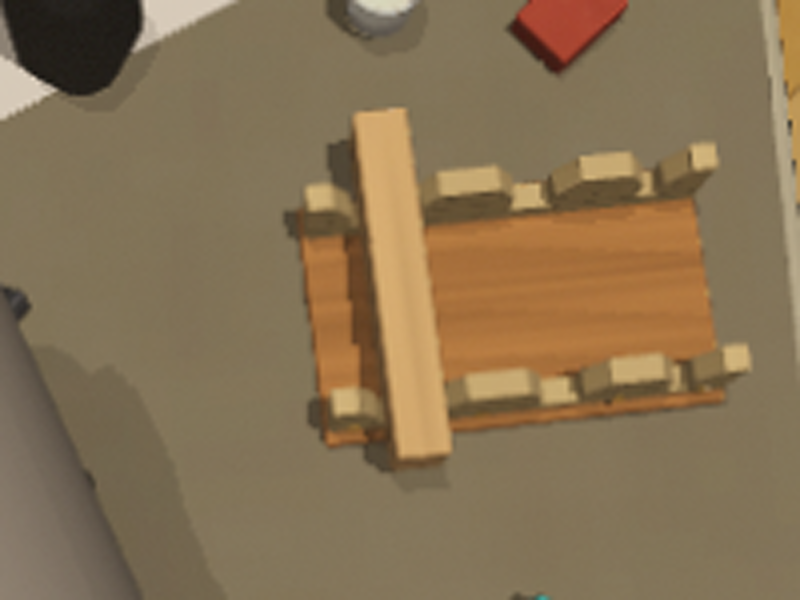

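```bash
python3 -m pendant '[[45,0.01,0.05,-0.05,0.15],[45,0.02,0.1,-0.1,0.3],[45,0.04,0.157,-0.16,0.45],[45,0.06,0.157,-0.16,0.6],[45,0.06,0.157,-0.16,0.75],[45,0.06,0.157,-0.16,0.9],[45,0.06,0.157,-0.16,1],[45,0.06,0.157,-0.16,1]]'
python3 -c "
from h import *
plan([.5533,.3481,.08],79.93-90)"
```

```text
t: 8.58
position: [0.5563, 0.3413, 0.1504]
tool_rot: [1.162, 1.229, -1.132]
contact_force: [-0.4, 0.1, -0.2]
opening: 0.0449
t 8.58 pos [0.5563 0.3413 0.1504] x [ 0.024  0.002 -1.   ] jawyaw 4.59 F [-0.4  0.1 -0.2] open 0.0449 q [-0.84  0.59  0.41  1.37 -0.23  1.21 -0.33]
shift share [ 0.281 -0.017 -0.028]
world yaw -14.66 turn share (about tool x, down => sign flip) 0.326
world yaw 165.34 turn share (about tool x, down => sign flip) -3.674
```

```bash
python3 -m pendant '[[45,0.04,-0.017,-0.028,0.15],[45,0.1,-0.017,-0.028,0.326],[45,0.18,-0.017,-0.028,0.326],[45,0.25,-0.017,-0.028,0.326],[45,0.28,-0.017,-0.028,0.326],[45,0.28,-0.017,-0.028,0.326]]'
python3 -c "
from h import *
plan([.5533,.3481,.02],79.93-90)"
```

```text
t: 9.08
position: [0.5522, 0.346, 0.078]
tool_rot: [1.348, 1.106, -1.322]
contact_force: [-0.2, -0.8, -0.3]
opening: 0.045
t 9.08 pos [0.5522 0.346  0.078 ] x [ 0.02  -0.001 -1.   ] jawyaw -10.11 F [-0.2 -0.8 -0.3] open 0.045 q [-0.87  0.66  0.44  1.45 -0.29  1.08 -0.55]
shift share [ 0.232 -0.002 -0.009]
world yaw 0.04 turn share (about tool x, down => sign flip) -0.001
world yaw -179.96 turn share (about tool x, down => sign flip) 3.999
```

```bash
python3 -m pendant '[[45,0.05,-0.002,-0.009,0],[45,0.12,-0.002,-0.009,0],[45,0.18,-0.002,-0.009,0],[45,0.215,-0.002,-0.009,0],[45,0.23,-0.002,-0.009,0],[45,0.23,-0.002,-0.009,0],[45,0.23,-0.002,-0.009,0]]'
python3 -c "
from h import *
plan([.5533,.3481,.02],79.93-90)
shot('side','s5',(200,80,420,280),3)"
```

```text
t: 9.67
position: [0.5539, 0.3485, 0.0213]
tool_rot: [1.349, 1.106, -1.321]
contact_force: [0.0, 0.8, 0.1]
opening: 0.0455
t 9.67 pos [0.5539 0.3485 0.0213] x [ 0.021 -0.    -1.   ] jawyaw -10.1 F [0.  0.8 0.1] open 0.0455 q [-0.86  0.73  0.42  1.49 -0.32  0.97 -0.53]
shift share [ 0.005 -0.002  0.002]
world yaw 0.03 turn share (about tool x, down => sign flip) -0.001
world yaw -179.97 turn share (about tool x, down => sign flip) 3.999
```

View pics/s5.png

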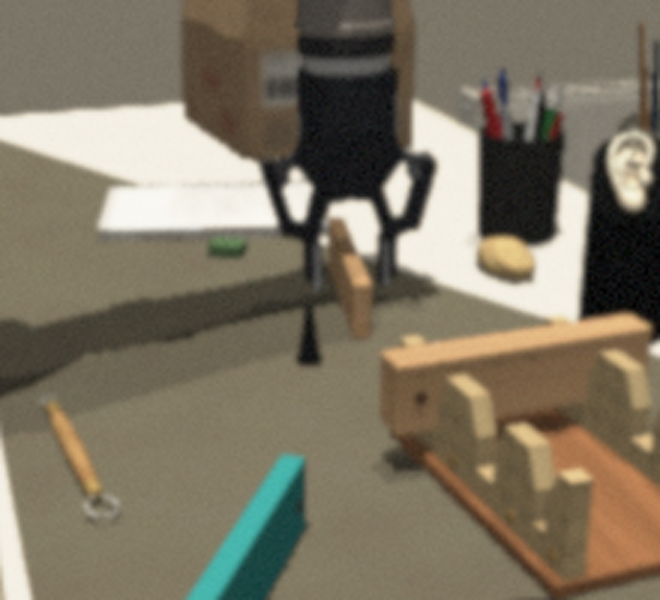

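Straddling the thin slat. Close and lift.

```bash
python3 -m pendant '[[2,0,0,0,0],[2,0,0,0,0],[2,0,0,0,0],[2,0,0,0,0],[2,0,0,0,0],[2,0,0,0,0],[2,0,0,0,0]]'; python3 -m pendant '[[2,-0.1,0,0,0],[2,-0.25,0,0,0],[2,-0.4,0,0,0],[2,-0.55,0,0,0],[2,-0.56,0,0,0]]'
python3 -c "
from h import *
plan([.5779,-.0007,.15],94.85)"
```

```text
t: 10.3
position: [0.5548, 0.3492, 0.0229]
tool_rot: [1.351, 1.106, -1.318]
contact_force: [-0.7, -0.0, 5.7]
opening: 0.0133
t: 10.72
position: [0.5559, 0.3508, 0.1715]
tool_rot: [1.363, 1.104, -1.305]
contact_force: [1.3, 1.6, 0.8]
opening: 0.0134
t 10.72 pos [0.5559 0.3508 0.1715] x [ 0.036  0.009 -0.999] jawyaw -10.1 F [1.3 1.6 0.8] open 0.0134 q [-0.89  0.58  0.47  1.35 -0.26  1.24 -0.58]
shift share [0.076 0.33  1.37 ]
world yaw 104.95 turn share (about tool x, down => sign flip) -2.332
world yaw -75.05 turn share (about tool x, down => sign flip) 1.668
```

```bash
python3 -m pendant '[[2,0,0.02,0.08,-0.1],[2,0,0.05,0.2,-0.25],[2,0,0.08,0.34,-0.4],[2,0,0.12,0.48,-0.55],[2,0,0.15,0.62,-0.7],[2,0,0.18,0.75,-0.85],[2,0,0.2,0.85,-1],[2,0,0.2,0.85,-1],[2,0,0.2,0.85,-1]]'
python3 -c "
from h import *
plan([.5779,-.0007,.15],94.85)"
```

```text
t: 11.47
position: [0.568, 0.1296, 0.1695]
tool_rot: [0.771, 1.407, -0.732]
contact_force: [-0.1, 0.9, -0.7]
opening: 0.0133
t 11.47 pos [0.568  0.1296 0.1695] x [ 0.036  0.008 -0.999] jawyaw 34.57 F [-0.1  0.9 -0.7] open 0.0133 q [-0.52  0.41  0.36  1.58 -0.16  1.14  0.48]
shift share [ 0.075 -0.265  0.451]
world yaw 60.28 turn share (about tool x, down => sign flip) -1.34
world yaw -119.72 turn share (about tool x, down => sign flip) 2.66
```

```bash
python3 -m pendant '[[2,0,-0.05,0.08,-0.15],[2,0,-0.1,0.18,-0.3],[2,0.02,-0.16,0.28,-0.45],[2,0.04,-0.22,0.38,-0.6],[2,0.06,-0.265,0.451,-0.75],[2,0.075,-0.265,0.451,-0.9],[2,0.075,-0.265,0.451,-1],[2,0.075,-0.265,0.451,-1],[2,0.075,-0.265,0.451,-1]]'
python3 -c "
from h import *
plan([.5779,-.0007,.14],94.85)"
```

```text
t: 12.22
position: [0.5781, 0.0012, 0.1496]
tool_rot: [0.152, 1.532, -0.133]
contact_force: [-0.4, -0.0, -0.1]
opening: 0.0131
t 12.22 pos [0.5781 0.0012 0.1496] x [ 0.035  0.009 -0.999] jawyaw 79.56 F [-0.4 -0.  -0.1] open 0.0131 q [-0.2   0.41  0.24  1.62 -0.12  1.09  1.46]
shift share [ 0.038 -0.008 -0.001]
world yaw 15.29 turn share (about tool x, down => sign flip) -0.34
world yaw -164.71 turn share (about tool x, down => sign flip) 3.66
```

```bash
python3 -m pendant '[[2,0.01,-0.008,-0.001,-0.15],[2,0.03,-0.008,-0.001,-0.3],[2,0.038,-0.008,-0.001,-0.34],[2,0.038,-0.008,-0.001,-0.34],[2,0.038,-0.008,-0.001,-0.34],[2,0.038,-0.008,-0.001,-0.34]]'
python3 -c "
from h import *
plan([.5779,-.0007,.05],94.85)
shot('side','s6',(280,100,500,300),3); shot('top','t6',(260,80,460,230),4)"
```

```text
t: 12.72
position: [0.578, 0.0002, 0.1402]
tool_rot: [-0.059, 1.534, 0.072]
contact_force: [0.0, -1.0, -0.7]
opening: 0.0133
t 12.72 pos [5.780e-01 2.000e-04 1.402e-01] x [ 0.036  0.009 -0.999] jawyaw 94.82 F [ 0.  -1.  -0.7] open 0.0133 q [-0.16  0.42  0.18  1.63 -0.1   1.07  1.71]
shift share [ 0.361 -0.006 -0.014]
world yaw 0.03 turn share (about tool x, down => sign flip) -0.001
world yaw -179.97 turn share (about tool x, down => sign flip) 3.999
```

View pics/s6.png

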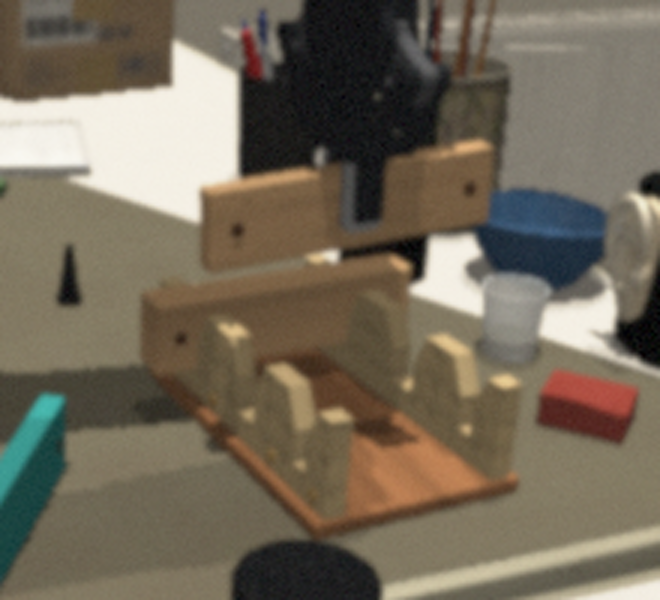

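View pics/t6.png

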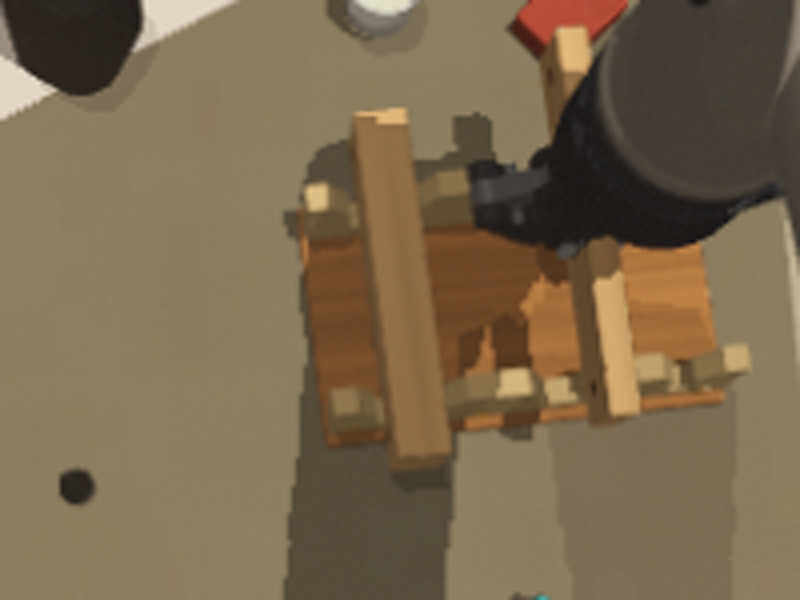

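```bash
python3 - <<'E'
from h import *
u=np.array([.9964,.0845,0]);v=np.array([-.0845,.9964,0]);c=np.array([.5779,-.0007,.14])
C,r=ray('side',np.array([[201,190],[206,271],[493,142],[489,216],[237,230],[469,188]])/3+[280,100])
p=c-v*.007
X=C+r*(((p-C)@v)/(r@v))[:,None]
for x in X: print(((x-c)@u).round(4),x[2].round(4))
q=np.array([[610,420],[639,412],[596,275],[624,275],[558,30],[590,28]])/4+[260,80]
for x,z in zip(q,[.160,.160,.162,.162,.165,.165]):
    x=onz('top',[x],z)[0]; print('top u,v rel mid slot',((x-c)@u).round(4),((x-c)@v).round(4))
E
```

```text
-0.0904 0.159
-0.0862 0.116
0.0827 0.166
0.0855 0.1238
-0.0697 0.1357
0.07 0.1416
top u,v rel mid slot -0.088 0.006
top u,v rel mid slot -0.086 -0.0067
top u,v rel mid slot -0.0264 0.0033
top u,v rel mid slot -0.0277 -0.0085
top u,v rel mid slot 0.0821 0.0041
top u,v rel mid slot 0.0815 -0.0099
```

```bash
python3 -c "
from h import *
plan([.5797,.0013,.07],94.85)"
python3 -m pendant '[[2,0.04,0.002,0,0],[2,0.1,0.002,-0.003,0],[2,0.16,0.002,-0.003,0],[2,0.2,0.002,-0.003,0],[2,0.24,0.002,-0.003,0],[2,0.26,0.002,-0.003,0],[2,0.28,0.002,-0.003,0],[2,0.28,0.002,-0.003,0]]'
python3 -c "
from h import *
plan([.5797,.0013,.053],94.85)
shot('side','s7',(280,100,500,300),3); shot('top','t7',(260,80,460,230),4)"
```

```text
t 12.82 pos [ 5.781e-01 -2.000e-04  1.403e-01] x [ 0.036  0.009 -0.999] jawyaw 94.82 F [ 0.4 -0.2 -0.8] open 0.0134 q [-0.16  0.42  0.18  1.63 -0.1   1.07  1.71]
shift share [ 0.281  0.004 -0.003]
world yaw 0.03 turn share (about tool x, down => sign flip) -0.001
world yaw -179.97 turn share (about tool x, down => sign flip) 3.999
t: 13.48
position: [0.5793, 0.0009, 0.0694]
tool_rot: [-0.06, 1.535, 0.072]
contact_force: [-0.5, -0.3, -1.3]
opening: 0.0139
t 13.48 pos [0.5793 0.0009 0.0694] x [ 0.034  0.009 -0.999] jawyaw 94.82 F [-0.5 -0.3 -1.3] open 0.0139 q [-0.15  0.5   0.17  1.7  -0.11  0.92  1.72]
shift share [ 0.066  0.001 -0.001]
world yaw 0.03 turn share (about tool x, down => sign flip) -0.001
world yaw -179.97 turn share (about tool x, down => sign flip) 3.999
```

View pics/s7.png

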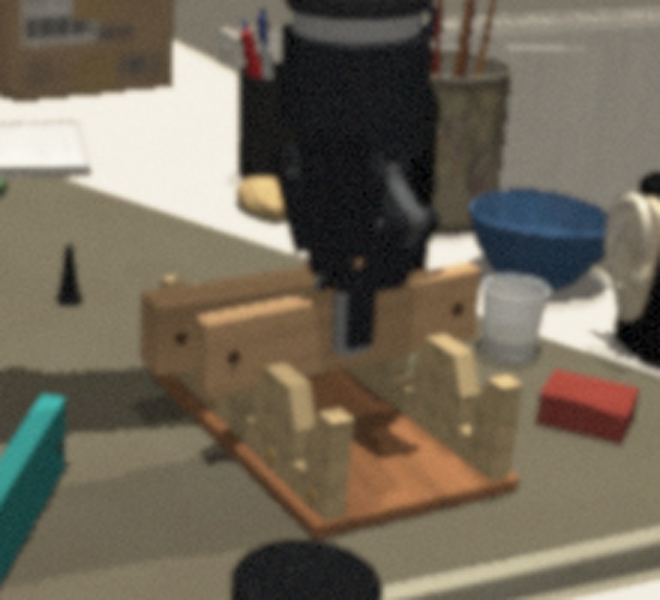

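View pics/t7.png

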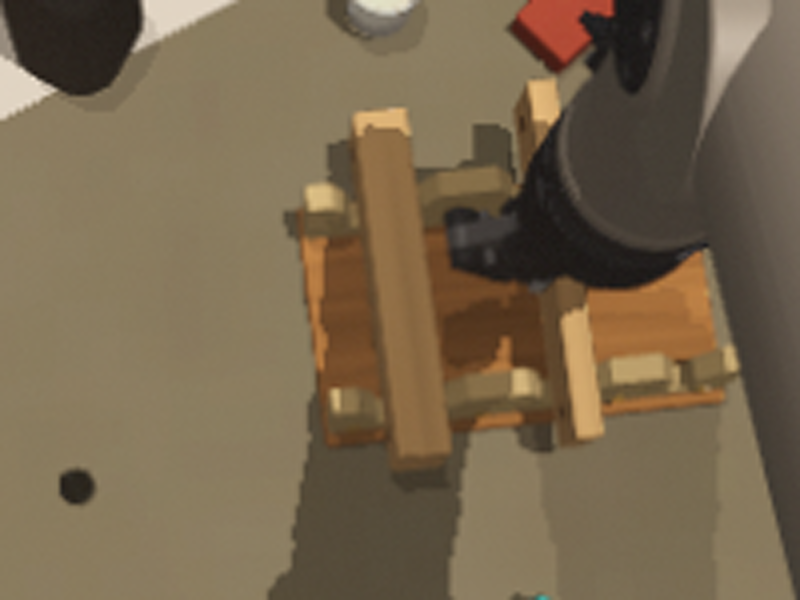

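```bash
python3 -m pendant '[[2,0.02,0.001,0,0],[2,0.035,0.001,0,0],[2,0.05,0.001,0,0],[2,0.06,0.001,0,0],[2,0.066,0.001,0,0],[2,0.066,0.001,0,0]]'; python3 -m pendant '[[2,0.004,0,0,0],[2,0.008,0,0,0],[2,0.008,0,0,0]]'
```

```text
t: 14.08
position: [0.5804, 0.0013, 0.0536]
tool_rot: [-0.06, 1.534, 0.072]
contact_force: [-1.1, 0.3, -1.3]
opening: 0.0133
t: 14.33
position: [0.5803, 0.0013, 0.0515]
tool_rot: [-0.06, 1.534, 0.072]
contact_force: [-0.1, 0.5, -0.9]
opening: 0.0129
```

```bash
python3 -m pendant '[[2,0.004,0,0,0],[2,0.006,0,0,0],[2,0.006,0,0,0]]'; python3 -m pendant '[[2,0.004,0,0,0],[2,0.006,0,0,0],[2,0.006,0,0,0]]'
```

```text
t: 14.58
position: [0.5806, 0.0013, 0.0509]
tool_rot: [-0.059, 1.534, 0.072]
contact_force: [-1.4, 0.2, 5.4]
opening: 0.0133
t: 14.83
position: [0.5807, 0.0013, 0.0507]
tool_rot: [-0.059, 1.534, 0.072]
contact_force: [-2.8, -0.2, 8.0]
opening: 0.0133
```

```bash
python3 -m pendant '[[16,0,0,0,0],[20,0,0,0,0],[28,0,0,0,0],[36,0,0,0,0],[36,0,0,0,0],[36,0,0,0,0]]'; python3 -m pendant '[[36,-0.04,0,0,0],[36,-0.1,0,0,0],[36,-0.2,0,0,0],[36,-0.32,0,0,0],[36,-0.46,0,0,0],[36,-0.5,0,0,0]]'; python3 -m pendant '[[36,-0.05,0.1,0,0],[36,-0.1,0.25,0,0],[36,-0.1,0.4,-0.1,0],[36,-0.1,0.55,-0.2,0],[36,-0.1,0.7,-0.3,0],[36,-0.1,0.85,-0.3,0],[36,-0.1,0.95,-0.3,0],[36,-0.1,0.95,-0.3,0],[36,-0.1,0.95,-0.3,0]]'
python3 -c "
from h import *
plan()
shot('side','s8',(280,100,500,300),3); shot('top','t8',(260,80,460,230),4)"
```

```text
t: 15.33
position: [0.5806, 0.0013, 0.0504]
tool_rot: [-0.059, 1.534, 0.072]
contact_force: [1.6, -0.5, 0.1]
opening: 0.0361
t: 15.83
position: [0.5795, -0.0002, 0.182]
tool_rot: [-0.059, 1.523, 0.071]
contact_force: [1.9, 0.0, 0.6]
opening: 0.0365
t: 16.58
position: [0.4827, 0.2326, 0.2052]
tool_rot: [-0.063, 1.523, 0.076]
contact_force: [0.6, -1.4, -0.0]
opening: 0.0358
t 16.58 pos [0.4827 0.2326 0.2052] x [ 0.046  0.011 -0.999] jawyaw 95.13 F [ 0.6 -1.4 -0. ] open 0.0358 q [-0.54  0.27  0.07  1.66 -0.01  1.17  1.18]
```

View pics/s8.png

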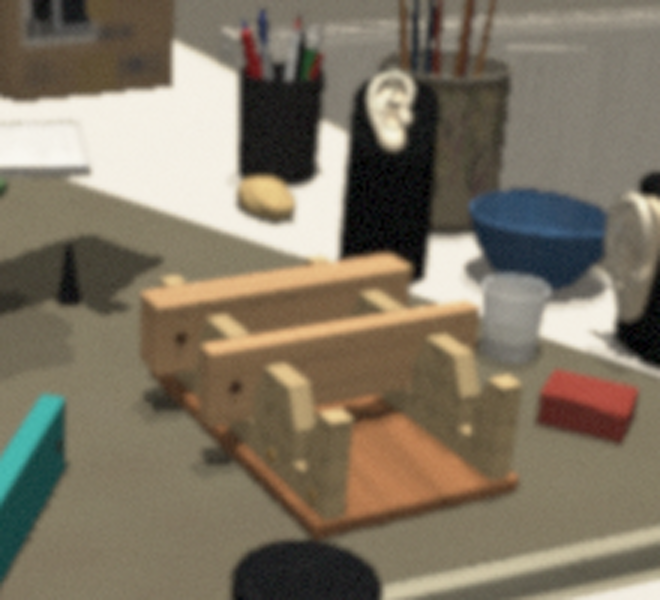

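View pics/t8.png

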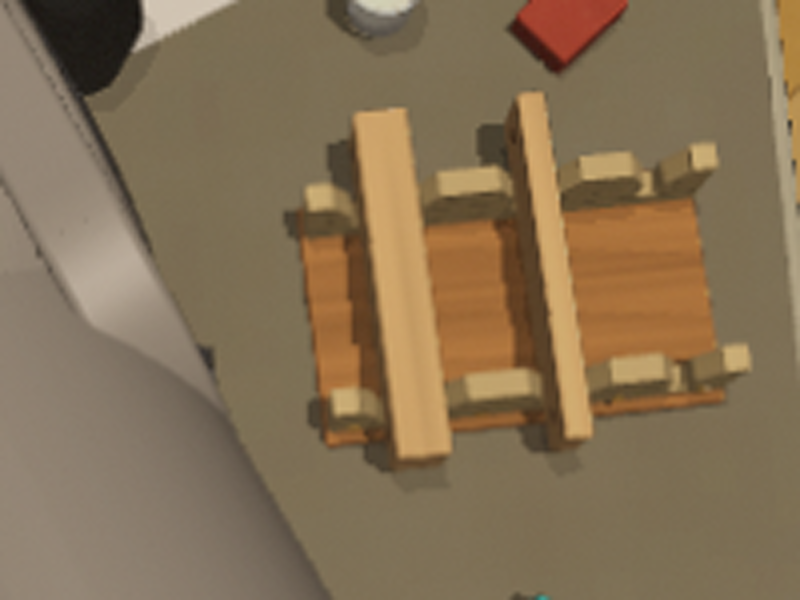

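```bash
python3 - <<'E'
from h import *
u=np.array([.9964,.0845,0]);v=np.array([-.0845,.9964,0])
for nm,c,h,sp,tp in (('thin',np.array([.5779,-.0007,0]),.007,[[206,354],[478,312],[209,423]],[[565,440],[591,435],[518,95],[543,92]]),
  ('thick',np.array([.5715,.0742,0]),.013,[[145,306],[411,266],[148,372]],[[400,463],[449,457],[354,117],[406,109]])):
    C,r=ray('side',np.array(sp)/3+[280,100]); p=c-v*h
    X=C+r*(((p-C)@v)/(r@v))[:,None]
    for x in X: print(nm,'side u',((x-c)@u).round(4),'z',x[2].round(4))
    for x in onz('top',np.array(tp)/4+[260,80],.070): print(nm,'top',((x-c)@u).round(4),((x-c)@v).round(4))
E
```

```text
thin side u -0.0846 z 0.07
thin side u 0.0856 z 0.0667
thin side u -0.0814 z 0.0294
thin top -0.0821 0.0074
thin top -0.0811 -0.005
thin top 0.0871 0.0058
thin top 0.0873 -0.0065
thick side u -0.0888 z 0.0702
thick side u 0.087 z 0.0693
thick side u -0.0863 z 0.029
thick top -0.0841 0.0103
thick top -0.0839 -0.0127
thick top 0.0847 0.0107
thick top 0.086 -0.0146
```

```bash
python3 -c "
from h import *
plan(); print(manip.sign_off())"
```

```text
t 16.68 pos [0.4843 0.2286 0.205 ] x [ 0.047  0.008 -0.999] jawyaw 94.72 F [-1.3 -0.3  0.9] open 0.0357 q [-0.54  0.27  0.07  1.66 -0.01  1.17  1.18]
the job is handed in; nothing more can be done
None
```

Both slats are in the rack, and I handed the job in at about 16.7 s of the 54 s allowed. The 26 mm slat is in the wide slot and the 14 mm slat is in the middle slot. The narrow slot is empty, and I didn't touch the turquoise look-alike.

What the last checks showed:
- **Height:** The thick slat's top edge measured 70.2 and 69.3 mm at its two ends, against 70 mm expected when seated. The thin slat's measured 70.0 and 66.7 mm. I put that 3 mm shortfall at the far end down to pixel error, since a slat on the slot floor can't sit that low, but I didn't check it further.
- **Centring:** Lengthwise, both slats are within about 3 mm of the middle by the top view, and across the slot within about 2 mm. The side view puts each within about 1 mm of the middle.
- **Contact:** Setting each slat down gave about 8 N at the wrist. The gripper was open and well clear of the rack at hand-in.

The tool's tilt had drifted to about 2° by the second slat. The thin slat therefore touched down near end first and dropped the last few millimetres onto the floor when released.

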